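# Let the carton down on the hand-cranked bench lift

## Task

Let the raised carton down slowly until the lift's platform rests with its full weight on whatever stands beneath it (the slatted wooden skid or the ribbed tote). First swing the folded crank handle up until it stands fully upright and let go of it; next throw the pawl's release lever fully over (the folded handle is in its way); then take the upright handle, wind it back up a touch until the pawl springs clear of the ratchet wheel, and keep hold of it while the load turns it back, never letting the load run away; feel it land, do not force the crank on after that, let go, and leave the other things on the table as they are.

Things in the scene. Friction and masses are not known exactly. Their poses are not given: they have to be found in the camera images.
- crank_axis (a point): Point on the vertical crank axis of a blue bench lift, z 105 mm (heights are above the table). Below it: crank arm 22 mm wide, z 86 to 95; toothed ratchet wheel 116 mm across, z 62 to 72; grey gearbox 110 x 110 mm; blue foot 170 x 335 mm fixed to the table. Its +y points to the lift's mast (blue posts 160 to 200 mm from the axis, 365 mm tall) with the platform on the far side
- handle_hinge (a point): Centre of the hinge at the crank arm's outer end, 70 mm from the crank axis, 105 mm above the table. The hinge's axis is level and square to the arm. At the start the arm points to -y of crank_axis
- grip_mid (a point): Middle of the crank's black round grip, 26 mm diameter, reaching from 15 to 78 mm from the hinge; this point is 46 mm from the hinge. Folded, the grip lies level and points straight outwards along the arm, its axis at z 105; upright it stands over the hinge, top at z 183. It spins freely on its own axis
- handle (a joint): Fold angle of the crank handle, rad: 0 to 0.15 folded flat outwards at the start, 1.57 fully upright (stop). Stiff hinge (0.12 N m) that stays where it is left
- grip: The same black grip; its origin lies at the hinge, its x axis runs outwards along the grip (up when the handle is upright)
- lever_knob (a point): Middle of the upright steel knob at the end of the pawl's release lever: 18 mm diameter, z 80 to 120 (this point at 100). The lever bar below it is 14 mm wide, z 74 to 80. At the start it stands 138 mm out from the crank axis along the arm and 25 mm to the side, some 3 mm from the folded grip, which blocks its throw
- lever_pivot (a point): Vertical pivot of the lever and of the pawl, about 84 mm from the crank axis, at z 80 mm; the knob is 79 mm from it
- lever (a joint): Angle of the release lever, rad: 0 at the start (pawl sprung in), 0.75 fully thrown (stop); it grows clockwise seen from above, so the knob sweeps across the line of the crank arm's start position, about 58 mm. Takes about 3 N at the knob and stays where it is left (friction 0.15 N m)
- pawl (a joint): Angle of the pawl relative to the lever, rad, sprung to it. In a tooth it is about minus the lever's angle (0 at the start, -0.75 with the lever thrown); clear of the wheel it springs to -0.25. The load traps the pawl in its tooth: with the lever thrown it springs out only once the crank is wound up (counter-clockwise from above) by 0.1 rad or more; then only the hand on the crank holds the load
- carriage (a joint): How far the platform has come down from its start, m: 0 at the start, it grows downwards; 25 mm per radian of crank. Lowering turns the crank clockwise seen from above. It is down at about 0.110 when the skid stands below, at about 0.075 when the tote does. Stops at -0.03 (1.2 rad of winding up) and 0.14
- platform: Dark steel platform 210 x 200 x 10 mm with a strapped carton 190 x 170 x 130 mm; 2.1 to 3 kg with its carriage, pulling the handle clockwise with 7 to 11 N. Origin on the crank axis at the height of the platform's underside (z 150 at the start); the platform's middle is 310 mm along +y
- skid: Slatted wooden skid 200 x 150 x 40 mm, 0.6 kg, origin at the centre of its underside. Either this or the tote stands under the platform; the other lies on the free side of the lift
- tote: Grey ribbed closed plastic tote 200 x 150 x 75 mm, 0.8 kg, origin at the centre of its underside. See the skid
- tape_roll: Roll of packing tape, 100 mm diameter, 48 mm tall, in front of the lift (bystander)
- parcel: Small cardboard parcel 80 x 130 x 70 mm, behind the lift (bystander)
- marker: Marker pen 127 mm long, lying in front of the lift (bystander)
- mug: White mug 80 mm diameter, 90 mm tall, behind the lift (bystander)
- stapler: Stapler 150 x 36 x 45 mm, in front of the lift (bystander)
- spray: White bottle 60 mm diameter, 150 mm tall, behind the lift (bystander)
Mind the look-alikes: they are no part of the job. Leave any purple look-alike of the tote alone.

How it is judged:
By the outcome, as a careful person would: the job done as asked, in the order asked, and still so for the second after the job is handed in, with the robot touching nothing.
It also fails if it takes over 72 s, if anything falls off the work surface, if the arm or the gripper's body presses on something with over 40 N, if the wrist force passes 120 N, or if a joint passes its speed limit or range.

## Robot

A 7-joint arm with a two-finger parallel gripper is mounted at the origin on the work surface. World frame = base frame: x ahead of the robot, y to its left, z up, the work surface at z = 0. Lengths are in m, angles in rad, forces in N, time in s.
With the tool pointing down it reaches from about 0.425 to 0.925 m from the base axis. Payload 6.8 kg.
Tool frame: the origin (TCP) lies on the centre line of the jaws, within the pads' length; the fingertips stand bot.tip_reach ahead of it and the grasp point (between the pads) lies 3 mm ahead of it (bot.tip_reach is the distance from the TCP to the fingertips, in m); z points along the fingers, y is the line along which they close (so a half turn about z gives the same grasp; the last joint's range is limited). The gripper opens to 85 mm and grips with 20 to 120 N. Pads are 22 mm wide; open, the fingers measure 114 mm over their backs; the gripper's body (76 mm by 85 mm) begins 54 mm behind the grasp point. The pads swing forward as they close: fully open they stand 13 mm farther back than shut.
Start: joints at [-1.323, 0.477, 0.022, 1.555, -0.011, 1.109, -0.083], TCP at [0.235, 0.633, 0.223] pointing down, gripper open.
Joint ranges: [-2.96, 2.96], [-0.34, 2.1], [-1.41, 1.46], [0.24, 2.44], [-1.37, 4.51], [0.17, 1.92], [-2.96, 2.96]. Speed limits (rad/s): [2.39, 2.39, 3.14, 3.14, 3.14, 3.14, 3.14].

## Interface

Orientations are given as a unit quaternion [w, x, y, z].
In Python, from station import bot gives the robot as it stands.
- The arm moves only by the tool jog_arm, never from a script. Its argument "deltas" is a list of rows, each a list of 7 numbers: the shift along the world's x, y, z in m, then the turn, a rotation vector about the world's x, y, z in rad, then the opening, from 0 (shut) to 1 (fully open). In form: [[x, y, z, rx, ry, rz, grip], ...]. A call has 1 to 10 rows; each row shifts and turns the commanded pose from where the row before left it; what a row does not reach is not made up. A row lasts 1/10 s, in which the tool goes at most 50 mm and 8.59 degrees, less where a joint would pass 70% of its speed; a pose out of reach is approached as far as the arm can. A call with a gripper value outside its range is refused whole. The fingers move at their own pace and stop on an object; "newtons" is the grip in N (left out, the last holds). Time passes only in rows, so rows that do not move let the fingers close. It gives the time, the measured TCP pose, the force, the opening and the grip force at its end, in the units of the state.
- bot.get_obs(): the state, without advancing time (a new reading comes with each control period).
- bot.read_camera(name): name is "scene" or "side" or "wrist"; returns a dict with "img" (420x560x3 uint8, red, green, blue), "K" (3x3 intrinsics, pixels), "dist_coeffs" ([k1, k2, p1, p2, k3] as OpenCV has them; the pictures are not rectified), "eye" and "attitude" of the camera in the world. Camera axes: x right, y down, z forward; pixel columns grow to the right and rows downward; lengths in m; the calibration is good to about 2 mm. A picture is of the moment at which its call begins. There is no depth.
- bot.hand_in(): hands the job in; it is judged then, once.
The state is a dict: "t": time; "q": joint angles; "joint_vel": joint speeds; "joint_torque": joint torques, N m; "eef_pos": TCP position; "tool_rot": TCP orientation; "contact_force": force on the tool from outside, world axes, zero at the start; "torque": the same for the moment, N m; "gripper_width": opening from 0.0 (shut) to 1.0 (fully open); "grasp_force": force on a finger pad.
Only numpy, scipy, OpenCV 4.12 (cv2) and the standard library are available. Lean on these libraries where they do the work, as an engineer would, in place of code of your own. Each camera call takes 0.05 s, during which the arm holds its last target. There are 200 camera calls.

## Working session

There is one attempt and no reset: what is moved stays moved. The work goes in short steps, Python scripts to look and compute and a tool call to move; the robot and the scene stay as the last step left them, time stands still between calls to the robot, and variables do not carry over. Pictures are saved under pics/ and viewed, at most 10 in all, crops included, and the job is handed in when it is done.

Besides the shell and the picture viewer there is one more tool, called after "Call:" by a JSON object that holds its "fn" and its "kwargs". jog_arm: Moves the arm, as the interface text tells. Its arguments: {"type":"object","properties":{"deltas":{"type":"array"},"newtons":{"type":"number"}},"required":["deltas"]}

```bash
mkdir -p pics; ls
python3 - <<'E'
from station import bot
import cv2,numpy as np
o=bot.get_obs(); print({k:np.round(v,3).tolist() for k,v in o.items()}, bot.tip_reach)
ims=[]
for n in ("scene","side"):
    c=bot.read_camera(n); cv2.imwrite(f"pics/{n}0.png",c["img"][:,:,::-1]); print(n,c["K"],c["dist_coeffs"],c["eye"],c["attitude"])
E
```

```text
pics
{'t': 0.0, 'q': [-1.323, 0.478, 0.022, 1.556, -0.011, 1.109, -0.083], 'joint_vel': [-0.0, -0.0, -0.0, -0.003, 0.002, 0.002, -0.001], 'joint_torque': [-0.001, -59.643, 1.607, -28.119, 0.012, 0.009, -0.0], 'eef_pos': [0.235, 0.632, 0.222], 'tool_rot': [-0.0, 0.177, 0.984, -0.001], 'contact_force': [0.073, 0.05, -0.183], 'torque': [0.036, -0.028, -0.008], 'grasp_force': 0.0, 'gripper_width': 1.0} 0.022
scene [[532.13237459   0.         276.41301831]
 [  0.         532.13237459 212.2398815 ]
 [  0.           0.           1.        ]] [-0.19630014  0.          0.          0.          0.        ] [1.79497948 0.18625055 1.11157828] [-0.28350396  0.57793084  0.68992553 -0.33109548]
side [[538.70759843   0.         281.25732299]
 [  0.         538.70759843 207.86858352]
 [  0.           0.           1.        ]] [0.00861795 0.         0.         0.         0.        ] [-0.29531008 -0.80274609  1.10081839] [-0.38951799  0.83301412 -0.35093943  0.17664862]
```

View pics/scene0.png

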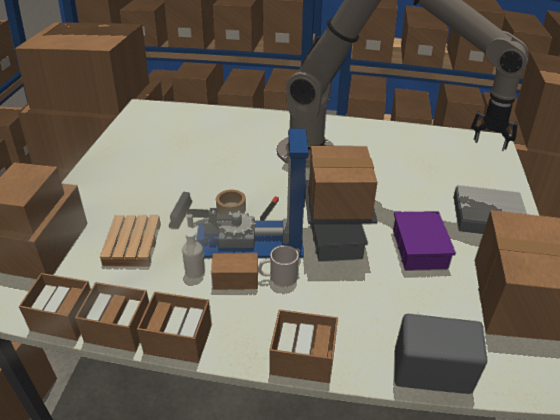

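View pics/side0.png

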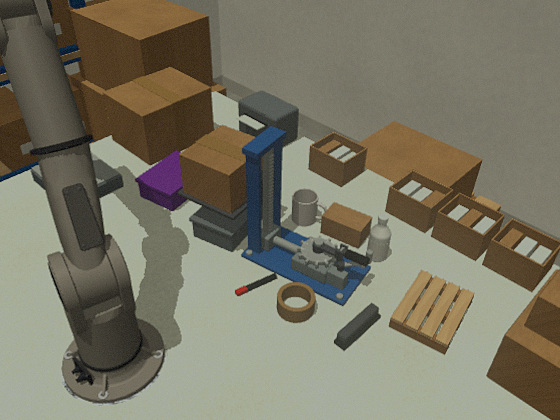

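The side view shows the lift mast around (262,190), with the grey tote at (222,222) under the carton. The purple look-alike is at (165,178), and the skid at (432,310) lies on the free side. Next I'll enlarge the crank in both views.

```bash
cat > h.py <<'E'
import cv2,numpy as np
from scipy.spatial.transform import Rotation as R
from station import bot
def rot(q): return R.from_quat(np.r_[q[1:],q[0]]).as_matrix()
def ray(c,p):
    u=cv2.undistortPoints(np.array([[p]],float),c["K"],c["dist_coeffs"])[0,0]
    return np.array(c["eye"]),rot(c["attitude"])@np.r_[u,1]
def plane(c,p,z):
    e,d=ray(c,p); return e+d*(z-e[2])/d[2]
def tri(c1,p1,c2,p2):
    e1,d1=ray(c1,p1);e2,d2=ray(c2,p2)
    s=np.linalg.lstsq(np.c_[d1,-d2],e2-e1,rcond=None)[0]
    a,b=e1+s[0]*d1,e2+s[1]*d2
    return (a+b)/2,np.linalg.norm(a-b)
def proj(c,P):
    M=rot(c["attitude"]).T
    return cv2.projectPoints(np.atleast_2d(P).astype(float),cv2.Rodrigues(M)[0],-M@np.array(c["eye"]),c["K"],c["dist_coeffs"])[0][:,0]
E
python3 - <<'E'
import cv2,numpy as np
a=cv2.imread("pics/scene0.png")[175:265,170:310]; b=cv2.imread("pics/side0.png")[215:310,240:380]
f=lambda x:cv2.resize(x,(560,x.shape[0]*4),interpolation=cv2.INTER_CUBIC)
a=f(a);b=f(b)
cv2.imwrite("pics/c0.png",cv2.resize(np.vstack([a,b]),None,fx=0.8,fy=0.8))
E
```

```text
(no output)
```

View pics/c0.png

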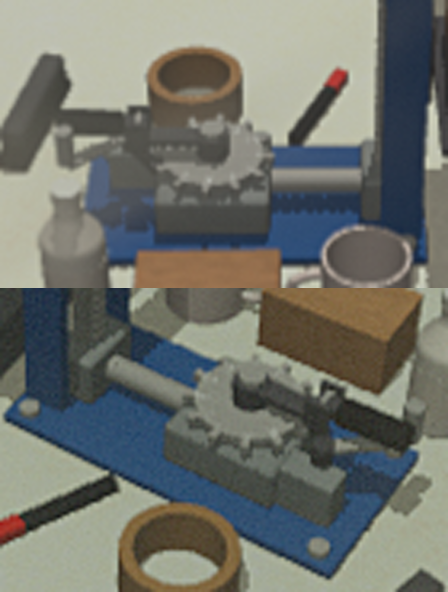

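Run:
```python
from h import *
s=bot.read_camera("scene");d=bot.read_camera("side");w=bot.read_camera("wrist")
S=lambda x,y:(170+x/3.2,175+y/3.2); D=lambda x,y:(240+x/3.2,215+(y-288)/3.2)
for n,a,b in [("hub",S(213,130),D(250,385)),("hinge",S(137,122),D(330,398)),("tip",S(60,122),D(408,432)),("knobtop",S(63,126),D(416,404)),("bolt",S(408,243),D(30,407))]:
    print(n,*tri(s,a,d,b))
print("foot",plane(d,D(330,577),0.01),plane(d,D(418,455),.01),plane(d,D(5,415),.01))
o=bot.get_obs();print("wristcam",w["eye"],rot(w["attitude"]),o["eef_pos"],rot(o["tool_rot"]))
# marker etc
```

```text
hub [ 0.56257775 -0.14623354  0.09146965] 0.006416672111405722
hinge [ 0.58363874 -0.21471992  0.10803914] 0.006153554952412042
tip [ 0.59700829 -0.28622681  0.1085987 ] 0.004437068678550318
knobtop [ 0.61694346 -0.27675095  0.12049766] 0.006050717109375133
bolt [ 0.51618996  0.0571147  -0.05316162] 0.02942878026605242
foot [ 0.50526524 -0.29284539  0.01      ] [ 0.66957578 -0.26077787  0.01      ] [0.44641128 0.03385993 0.01      ]
wristcam [0.15933    0.66059805 0.37313125] [[ 0.3487471   0.89120632  0.29004613]
 [ 0.93721576 -0.33114939 -0.10939243]
 [-0.00144262  0.3099861  -0.95073999]] [0.2350038  0.63247679 0.22293707] [[-9.37373196e-01  3.48326585e-01 -2.84065179e-04]
 [ 3.48326701e-01  9.37372830e-01 -8.29112639e-04]
 [-2.25269937e-05 -8.76135451e-04 -9.99999616e-01]]
```

Call:
{"fn": "jog_arm", "kwargs": {"deltas": [[0,0,0.045,0,0,0,1],[0,0,0.045,0,0,0,1],[0,0,0.045,0,0,0,1],[0,0,0.045,0,0,0,1],[0,0,0.045,0,0,0,1],[0.019,-0.04,0.02,0,0,-0.058,1],[0.019,-0.046,0,0,0,-0.058,1],[0.019,-0.046,0,0,0,-0.058,1],[0.019,-0.046,0,0,0,-0.058,1],[0.019,-0.046,0,0,0,-0.058,1]]}}

```text
t: 1.25
eef_pos: [0.3306, 0.4066, 0.4684]
tool_rot: [-0.0, 0.318, 0.948, 0.0]
contact_force: [1.0, 0.6, 0.1]
gripper_width: 1.0
grasp_force: 0.0
```

Call:
{"fn": "jog_arm", "kwargs": {"deltas": [[0.019,-0.046,0,0,0,-0.058,1],[0.019,-0.046,0,0,0,-0.058,1],[0.019,-0.046,0,0,0,-0.058,1],[0.019,-0.046,0,0,0,-0.058,1],[0.019,-0.046,0,0,0,-0.058,1],[0.019,-0.046,0,0,0,-0.058,1],[0.019,-0.046,0,0,0,-0.058,1],[0.019,-0.046,0,0,0,-0.058,1],[0.019,-0.046,0,0,0,-0.058,0.6],[0.019,-0.046,0,0,0,-0.058,0.6]]}}

```text
t: 2.25
eef_pos: [0.5203, -0.0533, 0.4687]
tool_rot: [0.0, 0.576, 0.817, 0.001]
contact_force: [1.7, 0.3, 0.1]
gripper_width: 0.694
grasp_force: 0.0
```

Call:
{"fn": "jog_arm", "kwargs": {"deltas": [[0.015,-0.045,0,0,0,-0.05,0.5],[0.015,-0.045,0,0,0,-0.05,0.5],[0.015,-0.045,0,0,0,-0.05,0.5],[0.015,-0.02,-0.04,0,0,-0.02,0.5],[0,0,-0.04,0,0,0,0.5],[0,0,-0.04,0,0,0,0.5],[0,0,0,0,0,0,0.5]]}}

```text
t: 2.95
eef_pos: [0.5774, -0.2047, 0.343]
tool_rot: [-0.005, 0.643, 0.766, -0.002]
contact_force: [-0.0, 0.6, 0.6]
gripper_width: 0.499
grasp_force: 0.0
```

Run:
```python
from h import *
import pickle
w=bot.read_camera("wrist"); pickle.dump(w,open("w1.pkl","wb"))
cv2.imwrite("pics/w1.png",cv2.resize(w["img"][:,:,::-1],None,fx=1.4,fy=1.4)); o=bot.get_obs();print(o["eef_pos"],o["q"],w["eye"])
```

```text
[ 0.57899671 -0.20537221  0.34664882] [-0.34542047  0.35834693  0.79558303  1.58161861 -0.26089219  1.31716719
  0.66065852] [ 0.56394501 -0.12632991  0.49365344]
```

View pics/w1.png

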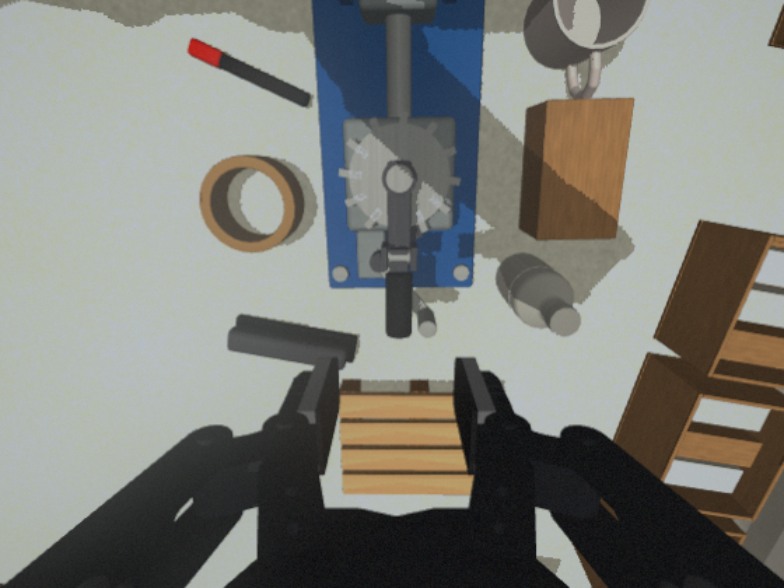

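The wrist view shows the hub at (400,176), hinge at (399,258) and grip end at (398,336). The knob top is at (428,328), the pawl pivot at (379,260), and the spray bottle at (540,295) is well clear.

Run:
```python
from h import *
import pickle
w=pickle.load(open("w1.pkl","rb"))
P=lambda u,v,z:plane(w,(u/1.4,v/1.4),z)
hub=P(400,176,.105);h=P(399,257,.105);t=P(398,334,.105);k=P(427.5,328,.12);pv=P(379,259,.085);st=P(566,320,.15);sh=P(398,10,.08)
g=t-h
for n,v in dict(hub=hub,hinge=h,tip=t,knob=k,pivot=pv,spraytop=st).items():print(n,np.round(v,4))
print("foot",P(331,287,.01),P(473,286,.01),P(314,5,.01),P(485,5,.01))
a=(t-hub)/np.linalg.norm(t-hub);s=np.array([-a[1],a[0],0])
print("a",a,"hub-hinge",np.linalg.norm(h-hub),"tip",np.linalg.norm(t-hub));
for v in(k,pv,st):print((v-hub)@a,(v-hub)@s)
```

```text
hub [ 0.5668 -0.1433  0.105 ]
hinge [ 0.5787 -0.2154  0.105 ]
tip [ 0.5915 -0.2923  0.105 ]
knob [ 0.6168 -0.2749  0.12  ]
pivot [ 0.5605 -0.2254  0.085 ]
spraytop [ 0.7286 -0.2345  0.15  ]
foot [ 0.50909534 -0.28731531  0.01      ] [ 0.67486512 -0.2563337   0.01      ] [ 0.45553595 -0.00224445  0.01      ] [0.62090023 0.0264119  0.01      ]
a [ 0.16351433 -0.98654096  0.        ] hub-hinge 0.07304536194366053 tip 0.1510238538805072
0.13797104905512078 0.02784667296053409
0.07994682230899153 -0.01962108756170986
0.11638394905531607 0.1447585560656273
```

Call:
{"fn": "jog_arm", "kwargs": {"deltas": [[0.007,-0.047,0,0,0,0,0.5],[0,0,-0.045,0,0,0,0.5],[0,0,-0.045,0,0,0,0.5],[0,0,-0.045,0,0,0,0.5],[0,0,-0.04,0,0,0,0.5],[0,0,0,0,0,0,0.5],[0,0,0,0,0,0,0.5]]}}

```text
t: 3.7
eef_pos: [0.5888, -0.2538, 0.1761]
tool_rot: [0.001, 0.642, 0.766, 0.0]
contact_force: [0.3, -0.3, 0.5]
gripper_width: 0.498
grasp_force: 0.0
```

Run:
```python
from h import *
w=bot.read_camera("wrist")
cv2.imwrite("pics/w2.png",w["img"][:,:,::-1]); o=bot.get_obs();print(o["eef_pos"],o["tool_rot"],w["eye"])
```

```text
[ 0.58932883 -0.25431882  0.17706668] [0.00234372 0.64246716 0.76630915 0.00085923] [ 0.5734031  -0.17494774  0.32631308]
```

View pics/w2.png

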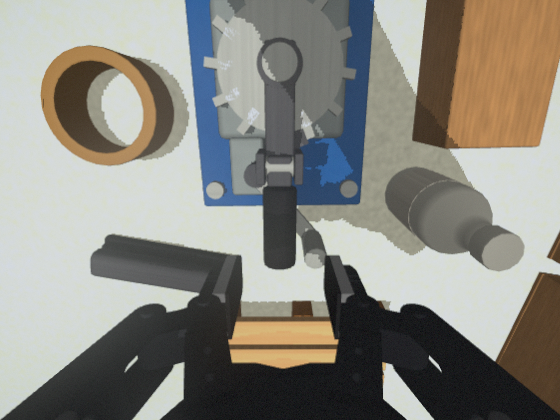

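The grip is centred at u≈279.5 between fingers at 241 and 329, with the hub at (279,62), hinge at (279,167), grip end at (279,266) and knob top at (314,258).

Run:
```python
from h import *
w=bot.read_camera("wrist");P=lambda u,v,z:np.round(plane(w,(u,v),z),4)
print(P(279.5,62,.105),P(279.5,166,.105),P(279.5,225,.105),P(279.5,262,.105),P(314,258,.12),bot.get_obs()["eef_pos"])
```

```text
[ 0.5672 -0.1465  0.105 ] [ 0.579  -0.2149  0.105 ] [ 0.587  -0.2607  0.105 ] [ 0.5925 -0.2926  0.105 ] [ 0.6164 -0.2768  0.12  ] [ 0.58939303 -0.25445875  0.17725055]
```

Call:
{"fn": "jog_arm", "kwargs": {"deltas": [[-0.0035,0.0005,-0.03,0,0,0,0.5],[0,0,-0.024,0,0,0,0.5],[0,0,-0.01,0,0,0,0.5],[0,0,0,0,0,0,0.5],[0,0,0,0,0,0,0.2],[0,0,0,0,0,0,0.2],[0,0,0,0,0,0,0.2],[0,0,0,0,0,0,0.2]], "newtons": 25}}

```text
t: 4.6
eef_pos: [0.584, -0.2529, 0.1102]
tool_rot: [0.001, 0.643, 0.766, 0.0]
contact_force: [-0.1, 0.6, 1.0]
gripper_width: 0.2
grasp_force: 0.3
```

Run:
```python
from h import *
w=bot.read_camera("wrist")
cv2.imwrite("pics/w3.png",w["img"][:,:,::-1]); o=bot.get_obs();print(o["eef_pos"],o["gripper_width"],o["grasp_force"])
```

```text
[ 0.58403641 -0.25296507  0.11003298] 0.20218416423669117 0.5198074690997601
```

View pics/w3.png

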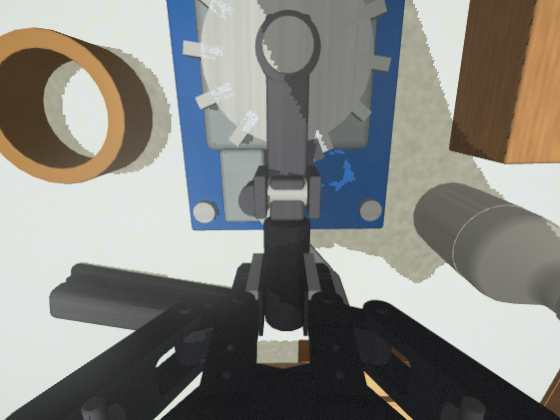

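The pads straddle the grip, with inner faces at u≈263 and 307. They are nearly touching it, so I'll close further.

Call:
{"fn": "jog_arm", "kwargs": {"deltas": [[0,0,0,0,0,0,0],[0,0,0,0,0,0,0],[0,0,0,0,0,0,0]], "newtons": 25}}

```text
t: 4.95
eef_pos: [0.5839, -0.2534, 0.1099]
tool_rot: [0.001, 0.643, 0.766, -0.0]
contact_force: [0.4, -1.7, 3.8]
gripper_width: -0.003
grasp_force: 2.1
```

Run:
```python
from h import *
w=bot.read_camera("wrist");s=bot.read_camera("side");c=bot.read_camera("scene")
f=lambda x:cv2.resize(x[:,:,::-1],(400,300),interpolation=cv2.INTER_CUBIC)
m=np.hstack([f(w["img"]),f(s["img"][205:310,270:410])])
n=np.hstack([f(c["img"][165:270,150:290]),f(w["img"][180:330,190:390])])
cv2.imwrite("pics/w4.png",np.vstack([m,n])); o=bot.get_obs();print(o["eef_pos"],o["gripper_width"],o["grasp_force"])
```

```text
[ 0.58384605 -0.25345329  0.10983154] 0.004404305478926856 2.505456581711769
```

View pics/w4.png

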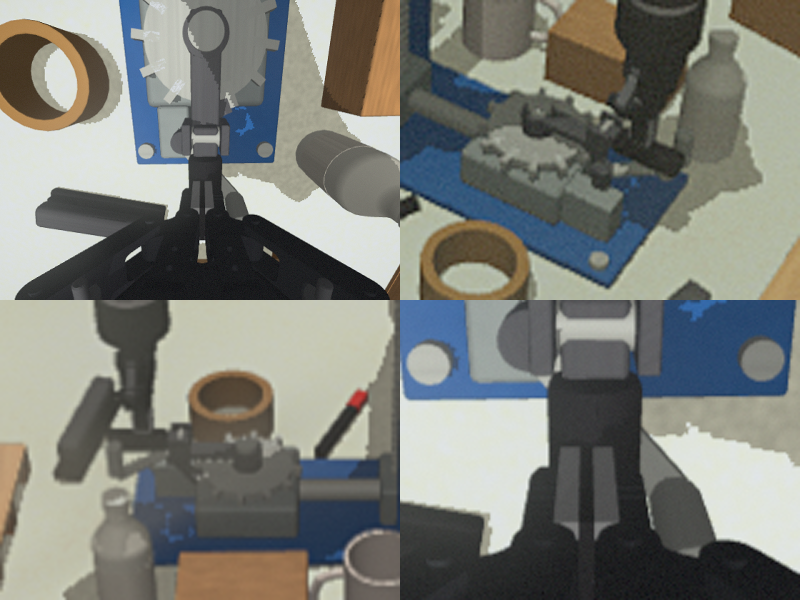

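The pads shut with the grip apparently beneath them. I'll check the real fingertip height from the pixel at (285,253).

Run:
```python
from h import *
w=bot.read_camera("wrist");o=bot.get_obs();p=np.array(o["eef_pos"]);a=np.array([.172,-.985,0])
for off in(0,.011):
  for z in(.088,.1,.11,.118,.125):
    q=p-a*off;q[2]=z;print(off,z,proj(w,q))
print(proj(w,p-[0,0,.022]),o["contact_force"],o["gripper_width"],o["grasp_force"],p)
s=bot.read_camera("side");cv2.imwrite("pics/x.png",cv2.resize(s["img"][230:290,325:385,::-1],(600,600),interpolation=cv2.INTER_CUBIC))
print(proj(s,p-[0,0,.022]),proj(s,p))
```

```text
0 0.088 [[284.59276446 245.5550623 ]]
0 0.1 [[284.71250484 254.32517882]]
0 0.11 [[284.82471536 262.5442967 ]]
0 0.118 [[284.92406318 269.82166832]]
0 0.125 [[285.01905644 276.78042368]]
0.011 0.088 [[284.64904044 229.05978748]]
0.011 0.1 [[284.77486023 236.9210915 ]]
0.011 0.11 [[284.89304578 244.30581513]]
0.011 0.118 [[284.99790919 250.85845078]]
0.011 0.125 [[285.09837519 257.13659849]]
[[284.59136569 245.45261558]] [ 0.18581873 -2.20770109  6.24505608] -0.005272100464910097 2.6168203353881836 [ 0.58385255 -0.25343783  0.10985069]
[[352.78536916 261.60848197]] [[353.66417957 255.66596185]]
```

View pics/x.png

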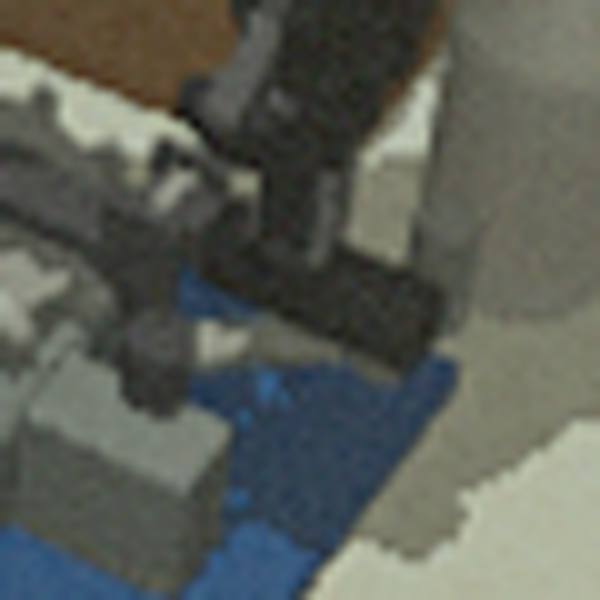

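The tip rests on the grip's top, so the real tips sit higher than I assumed at partial opening. I'll check the tip depth from the free-space picture w2.

Run:
```python
from h import *
w=bot.read_camera("wrist");f=w["K"][0,0];print(f,w["K"][1,2],w["dist_coeffs"])
Rw=rot(w["attitude"])
eye=np.array([0.5734031,-0.17494774,0.32631308])
c=dict(w);c["eye"]=eye
for v in (257,262):
  l=ray(c,(241,v))[1];r=ray(c,(329,v))[1]
  k=.0425/np.linalg.norm(l-r);print(v,eye+k*l,eye+k*r,"depth",k)
```

```text
304.1843683896405 208.94695400323036 [-0.00348193  0.          0.          0.          0.        ]
257 [ 0.56529489 -0.24520244  0.19395413] [ 0.60715216 -0.23783909  0.19395917] depth 0.14688366536177083
262 [ 0.56569224 -0.24746162  0.19470865] [ 0.60754951 -0.2400983   0.1947137 ] depth 0.14688086875035006
```

Call:
{"fn": "jog_arm", "kwargs": {"deltas": [[0,0,0.01,0,0,0,0.5],[0,0,0.01,0,0,0,0.5],[0.0015,0,0,0,0,0,0.5],[0,0,0,0,0,0,0.5],[0,0,-0.01,0,0,0,0.5],[0,0,-0.01,0,0,0,0.5],[0,0,-0.005,0,0,0,0.5],[0,0,-0.003,0,0,0,0.5],[0,0,0,0,0,0,0.5]]}}

```text
t: 6.15
eef_pos: [0.5847, -0.2527, 0.1006]
tool_rot: [-0.001, 0.643, 0.766, -0.0]
contact_force: [0.2, 0.3, 0.1]
gripper_width: 0.496
grasp_force: 0.0
```

Run:
```python
from h import *
o=bot.get_obs();print(o["contact_force"],o["gripper_width"],o["eef_pos"])
s=bot.read_camera("side");w=bot.read_camera("wrist")
f=lambda x:cv2.resize(x[:,:,::-1],(400,400),interpolation=cv2.INTER_CUBIC)
cv2.imwrite("pics/y.png",np.hstack([f(s["img"][225:285,325:385]),f(w["img"][150:330,195:375])]))
```

```text
[0.15442023 0.25942899 0.12181162] 0.4963001309943141 [ 0.58466734 -0.25267761  0.100599  ]
```

View pics/y.png

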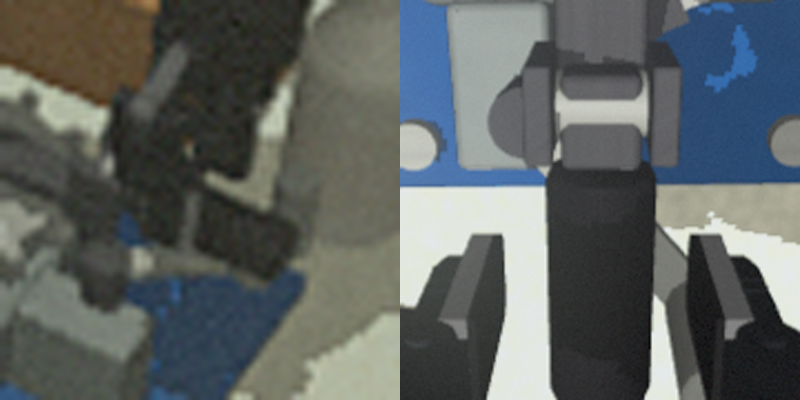

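Left half: the near finger now covers the grip's side. Right half: the pads at u≈490 and 700 straddle the grip (548–655). I'm closing now.

Call:
{"fn": "jog_arm", "kwargs": {"deltas": [[0,0,-0.003,0,0,0,0.1],[0,0,0,0,0,0,0.1],[0,0,0,0,0,0,0.1],[0,0,0,0,0,0,0.1],[0,0,0,0,0,0,0.1]], "newtons": 25}}

```text
t: 6.75
eef_pos: [0.5858, -0.2529, 0.0987]
tool_rot: [0.001, 0.643, 0.766, 0.0]
contact_force: [3.4, -1.7, -0.1]
gripper_width: 0.282
grasp_force: 24.4
```

Call:
{"fn": "jog_arm", "kwargs": {"deltas": [[-0.0001,0.0006,0.0068,0,0,0,0.1],[-0.0003,0.0018,0.0066,0,0,0,0.1],[-0.0005,0.0029,0.0062,0,0,0,0.1],[-0.0007,0.0038,0.0056,0,0,0,0.1],[-0.0008,0.0047,0.0048,0,0,0,0.1],[0,0,0,0,0,0,0.1]]}}

```text
t: 7.35
eef_pos: [0.5827, -0.2381, 0.1291]
tool_rot: [-0.0, 0.642, 0.766, 0.0]
contact_force: [0.0, -0.8, -0.7]
gripper_width: 0.097
grasp_force: 0.0
```

The grip slipped out because the hold was too shallow. I'll back off up and outward, then measure the handle.

Call:
{"fn": "jog_arm", "kwargs": {"deltas": [[0,0,0.04,0,0,0,0.5],[0,-0.01,0.04,0,0,0,0.5],[0,0,0,0,0,0,0.5],[0,0,0,0,0,0,0.5]]}}

```text
t: 7.75
eef_pos: [0.5828, -0.2493, 0.2091]
tool_rot: [0.001, 0.643, 0.766, 0.0]
contact_force: [0.2, 0.0, -0.8]
gripper_width: 0.498
grasp_force: 0.0
```

Run:
```python
from h import *
import pickle
D={n:bot.read_camera(n) for n in("wrist","side","scene")};pickle.dump(D,open("d1.pkl","wb"))
o=bot.get_obs();print(o["eef_pos"],o["gripper_width"])
hub=np.array([.567,-.1455,0]);a=np.array([.172,-.985,0]);hin=hub+.07*a+[0,0,.105]
for n in D:
  print(n,"hinge",proj(D[n],hin).round(0))
  for th in(0,.3,.6,.9,1.2,1.57):
    P=hin+.078*(a*np.cos(th)+np.array([0,0,np.sin(th)]));print(th,proj(D[n],P).round(0))
w=D["wrist"]["img"].max(2)
h=proj(D["wrist"],hin)[0].astype(int);print(h)
for v in range(h[1]-10,h[1]+170,6): print(v,"".join("#" if x<45 else ("+" if x<90 else ".") for x in w[min(v,419),h[0]-60:h[0]+60:2]))
```

```text
[ 0.58193558 -0.24799101  0.20686432] 0.5004111252762611
wrist hinge [[287. 166.]]
0 [[286. 250.]]
0.3 [[287. 258.]]
0.6 [[287. 259.]]
0.9 [[288. 250.]]
1.2 [[288. 230.]]
1.57 [[289. 189.]]
side hinge [[341. 251.]]
0 [[367. 263.]]
0.3 [[367. 256.]]
0.6 [[364. 248.]]
0.9 [[360. 241.]]
1.2 [[353. 234.]]
1.57 [[344. 229.]]
scene hinge [[212. 213.]]
0 [[187. 213.]]
0.3 [[187. 207.]]
0.6 [[190. 202.]]
0.9 [[195. 197.]]
1.2 [[201. 194.]]
1.57 [[211. 193.]]
[286 165]
155 .....................++++++++++++++++++++...................
161 ....................+..+.............+..+...................
167 ....................+..+.............+..+...................
173 .......................+++.........+++..+...................
179 ....................+..+.+.........++++.+.................++
185 .......................+++++++++++++++......................
191 .......................+++++++++++++++......................
197 .......................+++++++++++++++......................
203 .......................+++++++++++++++......................
209 .......................+++++++++++++++........
[... 614 characters left out ...]
........................................####++++++
275 ++++++++..........................................#####+++++
281 ++++++++.........................................+######++++
287 ++++++++.........................................+#######+++
293 +++++++++++........................+++++++++......########++
299 +++++++++++........................+++++++++......########..
305 +++++++......+.......+....+...++.++++++++++++++++++#########
311 ++++++..............................................########
317 +++++...............................................+#######
323 +++#+................................................#######
329 +++#.................................................+######
```

Call:
{"fn": "jog_arm", "kwargs": {"deltas": [[0.004,-0.0055,-0.04,0,0,0,0.5],[0,0,-0.04,0,0,0,0.5],[0,0,-0.025,0,0,0,0.5],[0,0,-0.01,0,0,0,0.5],[0,0,0,0,0,0,0.5]]}}

```text
t: 8.4
eef_pos: [0.5854, -0.2538, 0.0914]
tool_rot: [-0.002, 0.643, 0.766, -0.001]
contact_force: [0.4, 0.0, -0.4]
gripper_width: 0.503
grasp_force: 0.0
```

Call:
{"fn": "jog_arm", "kwargs": {"deltas": [[0,0,-0.003,0,0,0,0.5],[0,0,-0.002,0,0,0,0.5],[0,0,0,0,0,0,0.5]]}}

```text
t: 8.7
eef_pos: [0.5873, -0.2546, 0.0893]
tool_rot: [0.001, 0.643, 0.766, 0.0]
contact_force: [-0.8, 0.4, 0.3]
gripper_width: 0.498
grasp_force: 0.0
```

Call:
{"fn": "jog_arm", "kwargs": {"deltas": [[0,0,-0.003,0,0,0,0.5],[0,0,0,0,0,0,0.1],[0,0,0,0,0,0,0.1],[0,0,0,0,0,0,0.1],[0,0,0,0,0,0,0.1]], "newtons": 40}}

```text
t: 9.2
eef_pos: [0.5867, -0.2544, 0.0856]
tool_rot: [-0.0, 0.643, 0.766, 0.0]
contact_force: [-1.4, 0.5, 2.3]
gripper_width: 0.293
grasp_force: 39.1
```

Call:
{"fn": "jog_arm", "kwargs": {"deltas": [[-0.0001,0.0006,0.0068,0,0,0,0.1],[-0.0003,0.0018,0.0066,0,0,0,0.1],[0,0,0,0,0,0,0.1]]}}

```text
t: 9.5
eef_pos: [0.5858, -0.2505, 0.0985]
tool_rot: [-0.001, 0.642, 0.767, 0.0]
contact_force: [-0.1, 3.4, -7.4]
gripper_width: 0.294
grasp_force: 40.5
```

Call:
{"fn": "jog_arm", "kwargs": {"deltas": [[-0.0005,0.0029,0.0062,0,0,0,0.1],[-0.0007,0.0038,0.0056,0,0,0,0.1],[-0.0008,0.0047,0.0048,0,0,0,0.1],[0,0,0,0,0,0,0.1]]}}

```text
t: 9.9
eef_pos: [0.5838, -0.2394, 0.1156]
tool_rot: [-0.001, 0.642, 0.767, 0.0]
contact_force: [-0.6, 4.3, -12.3]
gripper_width: 0.287
grasp_force: 40.5
```

Call:
{"fn": "jog_arm", "kwargs": {"deltas": [[-0.001,0.0055,0.0015,0,0,0,0.1],[-0.0011,0.0061,0.001,0,0,0,0.1],[0,0,0,0,0,0,0.1]]}}

```text
t: 10.2
eef_pos: [0.5827, -0.2322, 0.1198]
tool_rot: [0.003, 0.643, 0.766, -0.001]
contact_force: [-0.4, -5.3, -8.2]
gripper_width: 0.284
grasp_force: 39.7
```

Call:
{"fn": "jog_arm", "kwargs": {"deltas": [[-0.0011,0.0065,0.0005,0,0,0,0.1],[-0.0012,0.0067,0,0,0,0,0.1],[-0.0007,0.004,-0.001,0,0,0,0.1],[0,0,0,0,0,0,0.1]]}}

```text
t: 10.6
eef_pos: [0.5809, -0.2203, 0.1224]
tool_rot: [0.007, 0.644, 0.765, -0.001]
contact_force: [-2.4, -12.6, 6.3]
gripper_width: 0.287
grasp_force: 39.0
```

Run:
```python
from h import *
o=bot.get_obs();print(o["eef_pos"],o["contact_force"],o["torque"])
hub=np.array([.567,-.1455,0]);a=np.array([.172,-.985,0]);hin=hub+.07*a+[0,0,.105]
print("hinge",hin)
```

```text
[ 0.58088651 -0.22025575  0.12238027] [ -2.35276005 -12.556404     6.31743517] [-2.88527128  0.57468349  0.02932895]
hinge [ 0.57904 -0.21445  0.105  ]
```

Call:
{"fn": "jog_arm", "kwargs": {"deltas": [[0.0003,-0.002,0.001,0,0,0,0.5],[0,0,0,0,0,0,0.5],[0,0,0.015,0,0,0,0.5],[0,0,0.013,0,0,0,0.5],[0,0,0,0,0,0,0.1],[0,0,0,0,0,0,0.1],[0,0,0,0,0,0,0.1],[0,0,0,0,0,0,0.1]], "newtons": 40}}

```text
t: 11.4
eef_pos: [0.5793, -0.2135, 0.146]
tool_rot: [-0.0, 0.643, 0.766, -0.0]
contact_force: [0.4, 0.7, 0.5]
gripper_width: 0.095
grasp_force: 0.4
```

Run:
```python
from h import *
o=bot.get_obs();print(o["eef_pos"],o["tool_rot"])
hub=np.array([.567,-.1455,0]);a=np.array([.172,-.985,0]);hin=hub+.07*a+[0,0,.105]
for n in("side","scene"):
  c=bot.read_camera(n);print(n,[ (t,proj(c,hin+.078*(a*np.cos(t)+np.array([0,0,np.sin(t)])))[0].round(0)) for t in(1.2,1.57)], proj(c,hin)[0].round(0))
  h=proj(c,hin)[0].astype(int);w=c["img"].max(2)
  for v in range(h[1]-32,h[1]+10): print(v,"".join("#" if x<40 else ("+" if x<75 else ".") for x in w[v,h[0]-25:h[0]+40]))
```

```text
[ 0.57930461 -0.21347348  0.14597567] [-4.27193246e-04  6.42541655e-01  7.66250635e-01 -5.00415878e-05]
side [(1.2, array([353., 234.])), (1.57, array([344., 229.]))] [341. 251.]
218 ........................++++++++++++++++.........................
219 .......................++++++++++++++++..........................
220 ...............++++....++++++++++++#+............................
221 ...............+++....+++++++++++++#+..................+.........
222 ...............+++....++++.++++++++++.................+..........
223 ...............++++..+++++.++++#+++#.................+...........
224 ...............+++++++++++++++++++#+.................+...........
225 ................++++++++++++++++++++.................++..........
226 .................++++#+++++++++++.....................+..........
227 .................+#+++++++++++++++...............................
228 ..................+++++++#++++++++................+..............
229 ...................#+++++++++#++++.+.............................
230 .....................+++++++++++#+.............+.................
231 .......
[... 4334 characters left out ...]

213 .................................................................
214 .................................................................
215 .................................................................
216 .................................................................
217 .................................................................
218 .................................................................
219 .................................................................
220 .................................................................
221 .....................................................+...........
222 ....................................................++...........
```

The handle stands at about 1.15 rad, with the tip at (356,234) in the side view and (202,194) in the scene view. My fingers closed inboard of it, so I'll re-straddle it and push the rest.

Call:
{"fn": "jog_arm", "kwargs": {"deltas": [[0,0,0,0,0,0,0.5],[0,0,0,0,0,0,0.5],[0.0017,-0.01,-0.005,0,0,0,0.5],[0.0017,-0.01,-0.004,0,0,0,0.5],[0,0,0,0,0,0,0.5],[0,0,0,0,0,0,0.1],[0,0,0,0,0,0,0.1],[0,0,0,0,0,0,0.1],[0,0,0,0,0,0,0.1]], "newtons": 40}}

```text
t: 12.4
eef_pos: [0.5829, -0.2342, 0.1375]
tool_rot: [0.0, 0.643, 0.766, -0.0]
contact_force: [-0.7, -3.8, -1.8]
gripper_width: 0.29
grasp_force: 39.3
```

Gripped. Now I'll push it inward to upright.

Call:
{"fn": "jog_arm", "kwargs": {"deltas": [[-0.0009,0.005,0.002,0,0,0,0.1],[-0.0009,0.005,0.001,0,0,0,0.1],[-0.0009,0.005,0,0,0,0,0.1],[-0.0009,0.005,0,0,0,0,0.1],[0,0,0,0,0,0,0.1]]}}

```text
t: 12.9
eef_pos: [0.5796, -0.2154, 0.1411]
tool_rot: [0.002, 0.643, 0.766, -0.001]
contact_force: [1.1, -5.5, -1.2]
gripper_width: 0.285
grasp_force: 40.8
```

Call:
{"fn": "jog_arm", "kwargs": {"deltas": [[-0.0005,0.003,0,0,0,0,0.1],[-0.0005,0.003,0,0,0,0,0.1],[0,0,0,0,0,0,0.1],[0,0,0,0,0,0,0.1]]}}

```text
t: 13.3
eef_pos: [0.5787, -0.2102, 0.1411]
tool_rot: [0.002, 0.643, 0.766, -0.001]
contact_force: [1.7, -7.3, -1.9]
gripper_width: 0.294
grasp_force: 40.8
```

Call:
{"fn": "jog_arm", "kwargs": {"deltas": [[-0.0005,0.003,0,0,0,0,0.1],[-0.0005,0.003,0,0,0,0,0.1],[0,0,0,0,0,0,0.1],[0,0,0,0,0,0,0.1]]}}

```text
t: 13.7
eef_pos: [0.5776, -0.2041, 0.1408]
tool_rot: [0.002, 0.643, 0.766, -0.001]
contact_force: [1.9, -6.9, -4.5]
gripper_width: 0.295
grasp_force: 39.7
```

```bash
cat > tip.py <<'E'
from h import *
hub=np.array([.567,-.1455,0]);a=np.array([.172,-.985,0]);hin=hub+.07*a+[0,0,.105]
for n in("side","scene"):
  c=bot.read_camera(n);print(n,[ (t,proj(c,hin+.078*(a*np.cos(t)+np.array([0,0,np.sin(t)])))[0].round(0)) for t in(1.2,1.57)], proj(c,hin)[0].round(0))
  h=proj(c,hin)[0].astype(int);w=c["img"].max(2)
  print(h-[25,0])
  for v in range(h[1]-26,h[1]+4): print(v,"".join("#" if x<40 else ("+" if x<75 else ".") for x in w[v,h[0]-25:h[0]+25]))
E
python3 tip.py
```

```text
side [(1.2, array([353., 234.])), (1.57, array([344., 229.]))] [341. 251.]
[315 250]
224 ...........++++++++++++++++++++...................
225 ...........+++++++++++..++++++++..................
226 ............++++++#++#+.++++###+..................
227 ............+#+++++++++++++++++++.................
228 .............#+++++++++#++++++++++................
229 ......+......+##++++#+++++++#+++++...............+
230 .............+++++++++++++++++++++................
231 ..............+++++++++++++#++++#++............+..
232 ................+++++#+++++#++++++.........+....+.
233 ..................++#++++.+#++++++................
234 ..................+#+++++.++#+++++..............+.
235 ..................++++++..++++++++....+...........
236 ..................++#+#+..++++++++................
237 ..................#+#+++..++++#+++..............++
238 ..................#+++++..++++++++................
239 ..................###+#+..#++++++...............+.
240 ...................++#++..+++#+++............+....
241 ......................+..+#++++++.................
242 .....................
[... 1670 characters left out ...]
............+++++++++...................
205 +++...................++++++++....................
206 ++....................++++........................
207 +.....................++++++++....................
208 +.....................++++++++....................
209 +.....................++++++++....................
210 .......................+++++++....................
211 ........................++++++....................
212 ........................++++......................
213 ..................................................
214 ..................................................
215 ..................................................
216 ..................................................
```

The handle is upright: the grip is vertical at u≈344 in the side view and ≈212 in the scene view, and the pads slipped only once it reached the stop. I'll release and go to the knob.

Call:
{"fn": "jog_arm", "kwargs": {"deltas": [[0,0,0,0,0,0,0.6],[0,0,0,0,0,0,0.6],[0,0,0,0,0,0,0.6],[0,0,0.04,0,0,0,0.6],[0,0,0.04,0,0,0,0.6],[0.019,-0.037,0,0,0,0,0.5],[0.019,-0.037,0,0,0,0,0.5],[0,0,0,0,0,0,0.5]]}}

```text
t: 14.6
eef_pos: [0.6159, -0.2809, 0.221]
tool_rot: [0.002, 0.644, 0.765, -0.001]
contact_force: [0.2, -0.4, -0.7]
gripper_width: 0.497
grasp_force: 0.0
```

```bash
python3 - <<'E'
from h import *
o=bot.get_obs();print(o["eef_pos"],o["contact_force"],o["gripper_width"])
w=bot.read_camera("wrist");print("knob px if (.616,-.277)",proj(w,[[.6162,-.277,.12],[.6162,-.277,.08],[.579,-.2145,.183]]).round(0))
cv2.imwrite("pics/z.png",w["img"][:,:,::-1])
E
python3 tip.py | head -34 | cut -c1-60; rm -f n
```

```text
[ 0.61586561 -0.28085421  0.22103455] [ 0.19516202 -0.35191231 -0.72912672] 0.49738119137879355
knob px if (.616,-.277) [[285. 202.]
 [285. 190.]
 [243. 124.]]
side [(1.2, array([353., 234.])), (1.57, array([344., 229.])
[315 250]
224 ..................................................
225 ..................................................
226 ............................++....................
227 ..........................++++++..................
228 .........................++++++++................+
229 ........................++++++++++................
230 ........................+++++++++++.............+.
231 ........................++++++#++++......+......+.
232 ........................#+++++++++............+...
233 ........................#+++++++++................
234 ........................++++++++++............+...
235 ........................++++++++++............+...
236 ........................++++++++++.............+.+
237 .......................+++#+++++++............+...
238 .......................+++++++++++...............+
239 .......................++++++++++.......
[... 151 characters left out ...]
++#++++.................
243 ........++.............#+++++++++.................
244 .........+.............#++++#+++..................
245 ......++....+.........+#++++++++............+.....
246 +.....+.+.............+#++#+#+#++.......+.........
247 ++++++........+........#+++++++#+.................
248 ++++++++...............+##+++#+++.................
249 ++++++++++.........+..+.+++++++++.................
250 ++++++++++++........++..+++++++++.................
251 ++++++++++++++......++++..+++.++..................
252 ++++++++...+++++....++++++..++++..................
253 .............++++++.++++++++++++..................
scene [(1.2, array([201., 194.])), (1.57, array([211., 193.]
[187 213]
```

View pics/z.png

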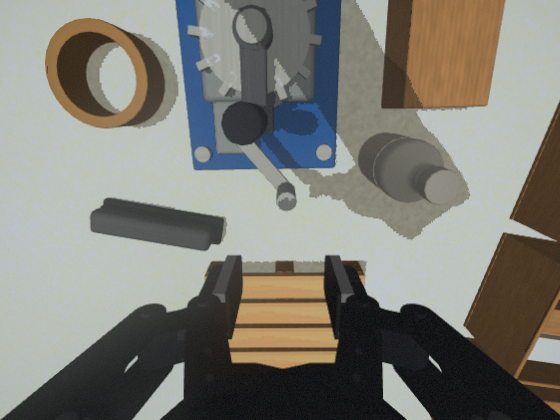

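The grip top at (244,124) is exactly where an upright handle should be. The knob top at (287,201) matches the estimate, and there is clear space around it.

Call:
{"fn": "jog_arm", "kwargs": {"deltas": [[0,0.003,-0.04,0,0,0,0.5],[0,0,-0.04,0,0,0,0.5],[0,0,-0.03,0,0,0,0.5],[0,0,-0.01,0,0,0,0.5],[0,0,-0.006,0,0,0,0.5],[0,0,0,0,0,0,0.5]]}}

```text
t: 15.35
eef_pos: [0.6157, -0.2725, 0.095]
tool_rot: [0.0, 0.642, 0.766, 0.0]
contact_force: [-0.2, 0.2, -0.1]
gripper_width: 0.501
grasp_force: 0.0
```

Call:
{"fn": "jog_arm", "kwargs": {"deltas": [[-0.0108,-0.008,0,0,0,0,0.5],[-0.0075,-0.0064,0,0,0,0,0.5],[-0.0075,-0.0064,0,0,0,0,0.5],[0,0,0,0,0,0,0.5]]}}

```text
t: 15.75
eef_pos: [0.5885, -0.2968, 0.0961]
tool_rot: [0.002, 0.644, 0.765, -0.0]
contact_force: [0.3, -0.8, 0.2]
gripper_width: 0.499
grasp_force: 0.0
```

```bash
cat > lev.py <<'E'
from h import *
import sys
hub=np.array([.567,-.1455,0]);a=np.array([.172,-.985,0]);s=np.array([.985,.172,0])
pv=hub+.0793*a-.0277*s
def knob(l,z=.12):
    t=np.arctan2(.0527,.0587)-l; return pv+.079*(a*np.cos(t)+s*np.sin(t))+[0,0,z]
if __name__=="__main__":
    o=bot.get_obs();p=o["eef_pos"]-hub;print("tool out,side",p@a,p@s,o["eef_pos"],o["contact_force"])
    c=bot.read_camera(sys.argv[1])
    for l in(0,.25,.5,.75):print(l,proj(c,knob(l))[0].round(0),proj(c,knob(l,.08))[0].round(0))
    k=proj(c,knob(.35))[0].astype(int);st=int(sys.argv[2]);n=28*st;g=cv2.cvtColor(c["img"],cv2.COLOR_RGB2GRAY)
    print("u0",k[0]-n)
    for v in range(k[1]-n,min(k[1]+n,420),st):print(v,"".join("0123456789"[x*10//256] for x in g[v,k[0]-n:k[0]+n:st]))
E
python3 lev.py wrist 3
```

```text
tool out,side 0.15269179027545174 -0.004824585472491177 [ 0.58851488 -0.29676013  0.09612495] [ 0.30498126 -0.83128186  0.15367961]
0 [350. 259.] [336. 227.]
0.25 [314. 280.] [308. 244.]
0.5 [275. 293.] [277. 255.]
0.75 [235. 296.] [245. 258.]
u0 214lev.py:13: RuntimeWarning: overflow encountered in scalar multiply
  for v in range(k[1]-n,min(k[1]+n,420),st):print(v,"".join("0123456789"[x*10//256] for x in g[v,k[0]-n:k[0]+n:st]))
Traceback (most recent call last):
  File "lev.py", line 13, in <module>
    for v in range(k[1]-n,min(k[1]+n,420),st):print(v,"".join("0123456789"[x*10//256] for x in g[v,k[0]-n:k[0]+n:st]))
                                                      ~~~~~~~^^^^^^^^^^^^^^^^^^^^^^^^^^^^^^^^^^^^^^^^^^^^^^^^^^^^^^^^
  File "lev.py", line 13, in <genexpr>
    for v in range(k[1]-n,min(k[1]+n,420),st):print(v,"".join("0123456789"[x*10//256] for x in g[v,k[0]-n:k[0]+n:st]))
                                                                           ~~~~^^~~~
OverflowError: Python integer 256 out of bounds for uint8
```

```bash
sed -i 's/x\*10\/\/256/int(x)*10\/\/256/' lev.py; python3 lev.py wrist 3; python3 lev.py scene 1|head -48
```

```text
tool out,side 0.15137973293098 -0.004530044485077701 [ 0.58857934 -0.29541684  0.0956311 ] [ 0.07700598 -0.46103842 -0.00114562]
0 [349. 262.] [335. 229.]
0.25 [314. 283.] [307. 247.]
0.5 [275. 296.] [276. 257.]
0.75 [234. 299.] [244. 260.]
u0 214
205 88888888888888888888777777775666666666666666666666666666
208 88888888888888888888777777777566666666666666666666666666
211 88888888888888888888877777777566666666666666666666666666
214 88888888888888888888877777777666666666666666666666666666
217 88888888888888888888877777777756666666666666666666666666
220 88888888888888888888877777777756666666666666666666666666
223 88888888888888888888866777777776666666666666666666666666
226 88888888888888888888886777777774556666666666666666666666
229 88888888888888888888886566755554666666666666666666666666
232 88888888888888888888888855555545566666666666666666666666
235 88888888888888888888888855554344488866666666666666666666
238 88888888888888888888888874433333388888766666666666666666
241 88888888888888888888888884333333338888866666666666666666
244 8888888888888888888888888533333333388887666666666666666
[... 4676 characters left out ...]
33323367777777777777777777632
212 77777777777777753333333333333323357777777777777777777742
213 77777777777777643333333333333333357777777777777777777532
214 77777777777777533333333333333333346777777777777777775323
215 66677777777777433333333333333333346777777777777777753333
216 66667777777777333333333333333333346777777777777766643333
217 66557777777777333333333333333333346777777776666555543333
218 66447777777777433333333333344333336777766655555555554333
219 66437777777777533333333333355443335556555555555544333333
220 65437777777777533333333333466433333455555555444444443333
221 64336777777777533333333333576433333445554443344555543333
222 64335777777776333333333334676544333444455654345555443333
```

The wrist data show the knob top at (307,284), so the lever is at about 0.3 rad and following the finger. I'll continue.

Call:
{"fn": "jog_arm", "kwargs": {"deltas": [[-0.0075,-0.0035,0,0,0,0,0.5],[-0.0076,-0.0034,0,0,0,0,0.5],[-0.0076,-0.0034,0,0,0,0,0.5],[-0.0076,-0.0024,0,0,0,0,0.5],[-0.0076,-0.0014,0,0,0,0,0.5],[0,0,0,0,0,0,0.5]]}}

```text
t: 16.5
eef_pos: [0.5587, -0.3066, 0.0954]
tool_rot: [0.006, 0.641, 0.767, 0.003]
contact_force: [22.5, -2.5, -11.2]
gripper_width: 0.501
grasp_force: 10.7
```

```bash
python3 lev.py wrist 3|sed -n '1,6p;25,40p'
```

```text
tool out,side 0.15725311380903556 -0.03588324467673624 [ 0.55870095 -0.306597    0.09537872] [ 22.46973064  -2.46074164 -11.22327422]
0 [419. 251.] [389. 220.]
0.25 [381. 272.] [360. 238.]
0.5 [341. 285.] [328. 248.]
0.75 [300. 289.] [296. 252.]
u0 281
248 88853333333334888866666666666666556666666666666566666666
251 88843333333333888888666666666666555556666666666666666666
254 88853333333333888888886666655666656666666666666666666666
257 88863333333333611333888866656666666666666666666666666666
260 88873333333333311333688888888886666666666666666666656666
263 88873333333333311233388888888888866666666666666666666666
266 88883333344333311133311288888888866666666666666666666688
269 88883334445444321133321118888888886666556666666666668888
272 88883344454444431123331111888888888666666666665666888888
275 88883444444444441113332111888888888866666666665668888888
278 88883444444444441113333111188888888876666666666678888888
281 88883444444444441112333111188888888888666666666888888888
284 88885444444444441111333211038888888888886666688888888888
287 88888444444444441111333310118888888888888886888888888888
290 88888544444444410101233311114888888888888888888888888888
293 88888874444444811111233331101888888888888888888888888888
```

The lever is at its stop (22 N, with about 60 mm of tool travel). I'll back off and rise.

Call:
{"fn": "jog_arm", "kwargs": {"deltas": [[0.0098,0.0017,0,0,0,0,0.5],[0,0,0.04,0,0,0,0.5],[0,0,0.045,0,0,0,0.6],[0,0,0.04,0,0,0,0.6],[0,0,0,0,0,0,0.6]]}}

```text
t: 17.05
eef_pos: [0.562, -0.3084, 0.2248]
tool_rot: [0.003, 0.643, 0.766, 0.001]
contact_force: [0.1, 0.1, 0.0]
gripper_width: 0.602
grasp_force: 0.0
```

```bash
python3 lev.py wrist 3|sed -n '1,50p'
```

```text
tool out,side 0.1596141912509038 -0.03289618396526489 [ 0.56204995 -0.30840924  0.22477487] [0.09441145 0.11314595 0.0348981 ]
0 [351. 181.] [342. 172.]
0.25 [332. 194.] [325. 183.]
0.5 [310. 201.] [307. 190.]
0.75 [288. 204.] [287. 192.]
u0 239
113 33333333333455553333333222221111111122222222222224544444
116 33333333333455553333223222223333212222222222222224445455
119 33333333333455555333332222233332222222222222222224555455
122 33333333333455555543352222232333322222222222222225555555
125 33333333333455555565652222233333332222222222222225544454
128 43333333333455555555552222233333332222222222232225444445
131 43356523333455555555552222333333333222222223333225554455
134 43666662333344444555552222333233333222222224433325455554
137 53666662333333333555542222333333333222222224344424455555
140 53565552333333333555542222333333333322222223333235454445
143 53466543333333333565532222333333333332222222332234454444
146 63334333333333333555542222333333333332222222222245454444
149 73333333333333334555532222333333333332222222222245454544
152 73333333333333334555522222223222233333222222223354555554

[... 1129 characters left out ...]
77777777775545444554455554454
212 22222222235777777777777777777777777777645554454444554444
215 33222222246777777777777777777777777777776655454545555454
218 33333322247777777777777777777777777777777777755555545455
221 33333322257777777777777777777777777777777777777654455554
224 33333322267777777777777777777777777777777777777775555545
227 33333222277777777777777777777777777777777777777777545555
230 33333254677777777777777777777777777777777777777777654555
233 43333277777777777777777777777777777777777777777777776455
236 77776777777777777777777777777777777777777777777777777755
239 77777777777777777777777777777777777777777777777777777777
242 77777777777777777777777777777777777777777777777777777777
```

Run:
```python
from lev import *
w=bot.read_camera("wrist");P=plane(w,(294.5,198.5),.12);K0=np.array([.6168,-.277,.12])
d=np.linalg.norm(P-K0);print(P,d,2*np.arcsin(d/.158),(P-hub)@a,(P-hub)@s,knob(.75))
```

```text
[ 0.56887188 -0.29850224  0.12      ] 0.052530474720768564 0.6778455903790925 0.1510291657153914 -0.024472582176906288 [ 0.56550832 -0.30642685  0.12      ]
```

The knob measures about 52 mm of travel where 58 is expected, so I'll press again to be sure it's on its stop.

Call:
{"fn": "jog_arm", "kwargs": {"deltas": [[0,0.004,-0.045,0,0,0,0.5],[0,0,-0.045,0,0,0,0.5],[0,0,-0.03,0,0,0,0.5],[0,0,-0.012,0,0,0,0.5],[0,0,0,0,0,0,0.5],[-0.005,-0.001,0,0,0,0,0.5],[-0.005,-0.001,0,0,0,0,0.5],[0,0,0,0,0,0,0.5]]}}

```text
t: 17.95
eef_pos: [0.5582, -0.3024, 0.0894]
tool_rot: [0.005, 0.641, 0.767, 0.003]
contact_force: [16.8, 1.0, -11.9]
gripper_width: 0.503
grasp_force: 8.6
```

Call:
{"fn": "jog_arm", "kwargs": {"deltas": [[-0.003,-0.001,0,0,0,0,0.5],[-0.002,0,0,0,0,0,0.5],[0,0,0,0,0,0,0.5]]}}

```text
t: 18.25
eef_pos: [0.5579, -0.3023, 0.0898]
tool_rot: [0.008, 0.64, 0.768, 0.005]
contact_force: [28.3, 0.4, -19.6]
gripper_width: 0.502
grasp_force: 14.0
```

That's a firm stop: 28 N with no further movement. I'll back off, rise, and go over the handle.

Call:
{"fn": "jog_arm", "kwargs": {"deltas": [[0.016,0.002,0,0,0,0,0.5],[0,0,0.045,0,0,0,0.5],[0,0,0.045,0,0,0,0.6],[0,0,0.045,0,0,0,0.6],[0.006,0.045,0,0,0,0,0.6],[0.006,0.045,0,0,0,0,0.6],[0,0,0,0,0,0,0.6],[0,0,0,0,0,0,0.6]]}}

```text
t: 19.05
eef_pos: [0.5749, -0.212, 0.2239]
tool_rot: [0.001, 0.642, 0.767, 0.001]
contact_force: [0.5, -1.0, -0.0]
gripper_width: 0.599
grasp_force: 0.0
```

Run:
```python
from h import *
o=bot.get_obs();print(o["eef_pos"],o["q"],o["tool_rot"])
w=bot.read_camera("wrist");p=proj(w,[.579,-.2145,.183])[0].astype(int);print(p)
g=cv2.cvtColor(w["img"],cv2.COLOR_RGB2GRAY)
print("u0",p[0]-84)
for v in range(max(0,p[1]-50),p[1]+60,4):print(v,"".join("0123456789"[int(x)*10//256] for x in g[v,p[0]-84:p[0]+84:3]))
```

```text
[ 0.57486078 -0.21203883  0.22393403] [-0.31018363  0.45992975  0.77103497  1.74986593 -0.36016639  1.07678921
  0.76003795] [6.55738571e-04 6.41584333e-01 7.67051883e-01 7.22873899e-04]
[289 237]
u0 205
187 88888333333333555555554233333332222222222222222222255555
191 88888333333333555555552223332222122222222222222222355555
195 88878333333333555555322222222221122222222222222222455555
199 88888333333333555552223331111112222222233222222222555555
203 88888433333333555533333311111111223333333333322222555555
207 88888433333333455533333111111111123333333333343322555555
211 88888446666333455533333111111111123333333333566442555555
215 88888556666433455553333111111111123333333333666652875555
219 88888636666333455556664222111111123333333333366633788888
223 88888633333333333336664222221221113333333333333333888888
227 88888866666666666656663222222222117777778888888888888888
231 88888888788888888766662222222222217788888888888888888888
235 88888888888888888876662222222222127888888888888888888888
239 88888888888888888866663222222222217888888888888888888888
243 88888888888888888866666222222222128888888888888888888888
247 88888888888888888866666722222221188888888888888888888888
251 88888888888888888866666886222227888888888888888888888888
255 88888788888888888866666888888888888888888888888888888888
259 88884333248888888876665888888888888888888882122238888888
263 22233332228888888866665888888888888888888881112227888888
267 22233322222346678853334888888888888888888881112222116888
271 22233322222222388733333888888888888888888881111222101088
275 22333222222222478533333888888888888888888880111222200028
279 23333222222222588433333888888888888888888880000122221107
283 23332212222222588333333888888888888888888881001122221101
287 23332211122222888566662888888888888888888880010012222101
291 23322111122227887666665888888888888888888881000102222111
295 33311111112888888666667888888888888888888880100001333300
```

Call:
{"fn": "jog_arm", "kwargs": {"deltas": [[0.004,-0.0025,-0.035,0,0,0,0.6],[0,0,-0.03,0,0,0,0.6],[0,0,-0.018,0,0,0,0.6],[0,0,0,0,0,0,0.6],[0,0,0,0,0,0,0],[0,0,0,0,0,0,0],[0,0,0,0,0,0,0],[0,0,0,0,0,0,0]], "newtons": 120}}

```text
t: 19.9
eef_pos: [0.5796, -0.217, 0.1415]
tool_rot: [0.002, 0.643, 0.766, 0.001]
contact_force: [0.9, -2.6, 6.4]
gripper_width: 0.276
grasp_force: 117.4
```

Call:
{"fn": "jog_arm", "kwargs": {"deltas": [[0.0034,0.0007,0,0,0,0,0],[0.0034,0.0009,0,0,0,0,0],[0.0034,0.001,0,0,0,0,0],[0,0,0,0,0,0,0]]}}

```text
t: 20.3
eef_pos: [0.5872, -0.2154, 0.1413]
tool_rot: [0.0, 0.643, 0.766, -0.001]
contact_force: [-7.8, -2.8, 12.5]
gripper_width: 0.277
grasp_force: 117.9
```

Call:
{"fn": "jog_arm", "kwargs": {"deltas": [[0.0033,0.0011,0.0005,0,0,0,0],[0.0032,0.0013,0.0005,0,0,0,0],[0.0032,0.0014,0,0,0,0,0],[0,0,0,0,0,0,0]]}}

```text
t: 20.7
eef_pos: [0.5962, -0.212, 0.1415]
tool_rot: [-0.0, 0.643, 0.766, -0.002]
contact_force: [-5.4, -4.3, 6.6]
gripper_width: 0.274
grasp_force: 117.5
```

```bash
cat > st.py <<'E'
from lev import *
o=bot.get_obs();p=o["eef_pos"]-hub;f=o["contact_force"];r=(p*[1,1,0]);R_=np.linalg.norm(r);r/=R_
th=np.arctan2(-(p@s),p@a);cw=np.cross(r,[0,0,1])
print("theta_cw %.3f R %.4f z %.3f Fcw %.1f Frad %.1f Fz %.1f q7 %.2f w %.3f"%(th,R_,p[2],f@cw,f@r,f[2],o["q"][6],o["gripper_width"]))
E
python3 st.py
```

```text
theta_cw -0.241 R 0.0726 z 0.141 Fcw 6.7 Frad 1.8 Fz 6.6 q7 0.81 w 0.274
```

```bash
cat > arc.py <<'E'
import sys;from lev import *
t,d,n=map(float,sys.argv[1:4])
P=lambda t:hub+.07*(a*np.cos(t)-s*np.sin(t))
print([[round(float(v),4) for v in (P(t+(i+1)*d)-P(t+i*d))[:2]]+[0,0,0,-.036,0] for i in range(int(n))])
E
python3 arc.py -.27 .06 10
```

```text
[[-0.0038, -0.0017, 0, 0, 0, -0.036, 0], [-0.0039, -0.0015, 0, 0, 0, -0.036, 0], [-0.004, -0.0012, 0, 0, 0, -0.036, 0], [-0.0041, -0.001, 0, 0, 0, -0.036, 0], [-0.0041, -0.0007, 0, 0, 0, -0.036, 0], [-0.0042, -0.0005, 0, 0, 0, -0.036, 0], [-0.0042, -0.0002, 0, 0, 0, -0.036, 0], [-0.0042, 0.0, 0, 0, 0, -0.036, 0], [-0.0042, 0.0003, 0, 0, 0, -0.036, 0], [-0.0042, 0.0005, 0, 0, 0, -0.036, 0]]
```

Call:
{"fn": "jog_arm", "kwargs": {"deltas": [[-0.0038,-0.0017,0,0,0,-0.036,0],[-0.0039,-0.0015,0,0,0,-0.036,0],[-0.004,-0.0012,0,0,0,-0.036,0],[-0.0041,-0.001,0,0,0,-0.036,0],[-0.0041,-0.0007,0,0,0,-0.036,0],[-0.0042,-0.0005,0,0,0,-0.036,0]]}}

```text
t: 21.3
eef_pos: [0.5715, -0.2179, 0.1414]
tool_rot: [-0.001, 0.723, 0.691, -0.001]
contact_force: [-7.3, -2.8, 8.9]
gripper_width: 0.274
grasp_force: 117.6
```

```bash
python3 st.py; python3 arc.py .09 .06 10
```

```text
theta_cw 0.111 R 0.0725 z 0.141 Fcw 7.5 Frad 2.4 Fz 8.9 q7 0.65 w 0.274
[[-0.0042, -0.0002, 0, 0, 0, -0.036, 0], [-0.0042, 0.0, 0, 0, 0, -0.036, 0], [-0.0042, 0.0003, 0, 0, 0, -0.036, 0], [-0.0042, 0.0005, 0, 0, 0, -0.036, 0], [-0.0041, 0.0008, 0, 0, 0, -0.036, 0], [-0.0041, 0.001, 0, 0, 0, -0.036, 0], [-0.004, 0.0013, 0, 0, 0, -0.036, 0], [-0.0039, 0.0015, 0, 0, 0, -0.036, 0], [-0.0038, 0.0017, 0, 0, 0, -0.036, 0], [-0.0037, 0.002, 0, 0, 0, -0.036, 0]]
```

We're past zero and the load still pulls clockwise at 7.5 N, so the pawl is free and the hand holds the load. I'll continue slowly.

Call:
{"fn": "jog_arm", "kwargs": {"deltas": [[-0.0042,-0.0002,0,0,0,-0.05,0],[-0.0042,0.0,0,0,0,-0.05,0],[-0.0042,0.0003,0,0,0,-0.05,0],[-0.0042,0.0005,0,0,0,-0.05,0],[-0.0041,0.0008,0,0,0,-0.05,0],[-0.0041,0.001,0,0,0,-0.05,0],[-0.004,0.0013,0,0,0,-0.05,0],[-0.0039,0.0015,0,0,0,-0.05,0],[-0.0038,0.0017,0,0,0,-0.05,0],[-0.0037,0.002,0,0,0,-0.05,0]]}}

```text
t: 22.3
eef_pos: [0.5309, -0.2079, 0.1413]
tool_rot: [-0.001, 0.871, 0.491, -0.001]
contact_force: [-9.3, -0.3, 11.2]
gripper_width: 0.279
grasp_force: 117.8
```

```bash
python3 st.py; python3 arc.py .69 .06 10;python3 arc.py 1.29 .06 10
```

```text
theta_cw 0.698 R 0.0721 z 0.141 Fcw 7.9 Frad 4.9 Fz 11.2 q7 0.24 w 0.279
[[-0.0036, 0.0022, 0, 0, 0, -0.036, 0], [-0.0034, 0.0024, 0, 0, 0, -0.036, 0], [-0.0033, 0.0026, 0, 0, 0, -0.036, 0], [-0.0031, 0.0028, 0, 0, 0, -0.036, 0], [-0.003, 0.003, 0, 0, 0, -0.036, 0], [-0.0028, 0.0031, 0, 0, 0, -0.036, 0], [-0.0026, 0.0033, 0, 0, 0, -0.036, 0], [-0.0024, 0.0035, 0, 0, 0, -0.036, 0], [-0.0022, 0.0036, 0, 0, 0, -0.036, 0], [-0.002, 0.0037, 0, 0, 0, -0.036, 0]]
[[-0.0017, 0.0038, 0, 0, 0, -0.036, 0], [-0.0015, 0.0039, 0, 0, 0, -0.036, 0], [-0.0013, 0.004, 0, 0, 0, -0.036, 0], [-0.001, 0.0041, 0, 0, 0, -0.036, 0], [-0.0008, 0.0041, 0, 0, 0, -0.036, 0], [-0.0005, 0.0042, 0, 0, 0, -0.036, 0], [-0.0003, 0.0042, 0, 0, 0, -0.036, 0], [-0.0, 0.0042, 0, 0, 0, -0.036, 0], [0.0002, 0.0042, 0, 0, 0, -0.036, 0], [0.0005, 0.0042, 0, 0, 0, -0.036, 0]]
```

Call:
{"fn": "jog_arm", "kwargs": {"deltas": [[-0.0036,0.0022,0.0003,0,0,-0.05,0],[-0.0034,0.0024,0.0003,0,0,-0.05,0],[-0.0033,0.0026,0.0003,0,0,-0.05,0],[-0.0031,0.0028,0,0,0,-0.05,0],[-0.003,0.003,0,0,0,-0.05,0],[-0.0028,0.0031,0,0,0,-0.05,0],[-0.0026,0.0033,0,0,0,-0.05,0],[-0.0024,0.0035,0,0,0,-0.05,0],[-0.0022,0.0036,0,0,0,-0.05,0],[-0.002,0.0037,0,0,0,-0.05,0]]}}

```text
t: 23.3
eef_pos: [0.5021, -0.1754, 0.1414]
tool_rot: [-0.003, 0.965, 0.261, -0.002]
contact_force: [-10.4, 5.1, 10.0]
gripper_width: 0.275
grasp_force: 117.7
```

```bash
python3 st.py
```

```text
theta_cw 1.312 R 0.0715 z 0.141 Fcw 9.0 Frad 7.4 Fz 10.0 q7 -0.19 w 0.275
```

Call:
{"fn": "jog_arm", "kwargs": {"deltas": [[-0.0022,0.0038,0,0,0,-0.05,0],[-0.002,0.0039,0,0,0,-0.05,0],[-0.0017,0.004,0,0,0,-0.05,0],[-0.001,0.0041,0,0,0,-0.05,0],[-0.0008,0.0041,0,0,0,-0.05,0],[-0.0005,0.0042,0,0,0,-0.05,0],[-0.0003,0.0042,0,0,0,-0.05,0],[0,0.0042,0,0,0,-0.05,0],[0.0002,0.0042,0,0,0,-0.05,0],[0.0005,0.0042,0,0,0,-0.05,0]]}}

```text
t: 24.3
eef_pos: [0.4967, -0.1324, 0.1414]
tool_rot: [-0.004, 1.0, 0.015, -0.001]
contact_force: [-4.2, 8.2, 7.4]
gripper_width: 0.274
grasp_force: 117.6
```

```bash
python3 st.py; python3 arc.py 1.89 .06 10;python3 arc.py 2.49 .04 10
```

```text
theta_cw 1.928 R 0.0715 z 0.141 Fcw 7.3 Frad 5.7 Fz 7.4 q7 -0.64 w 0.274
[[0.0007, 0.0041, 0, 0, 0, -0.036, 0], [0.001, 0.0041, 0, 0, 0, -0.036, 0], [0.0012, 0.004, 0, 0, 0, -0.036, 0], [0.0015, 0.0039, 0, 0, 0, -0.036, 0], [0.0017, 0.0038, 0, 0, 0, -0.036, 0], [0.0019, 0.0037, 0, 0, 0, -0.036, 0], [0.0021, 0.0036, 0, 0, 0, -0.036, 0], [0.0024, 0.0035, 0, 0, 0, -0.036, 0], [0.0026, 0.0033, 0, 0, 0, -0.036, 0], [0.0028, 0.0032, 0, 0, 0, -0.036, 0]]
[[0.0019, 0.002, 0, 0, 0, -0.036, 0], [0.002, 0.0019, 0, 0, 0, -0.036, 0], [0.0021, 0.0019, 0, 0, 0, -0.036, 0], [0.0022, 0.0018, 0, 0, 0, -0.036, 0], [0.0022, 0.0017, 0, 0, 0, -0.036, 0], [0.0023, 0.0016, 0, 0, 0, -0.036, 0], [0.0024, 0.0015, 0, 0, 0, -0.036, 0], [0.0024, 0.0014, 0, 0, 0, -0.036, 0], [0.0025, 0.0013, 0, 0, 0, -0.036, 0], [0.0025, 0.0012, 0, 0, 0, -0.036, 0]]
```

Call:
{"fn": "jog_arm", "kwargs": {"deltas": [[0.0005,0.0043,0,0,0,-0.05,0],[0.0008,0.0043,0,0,0,-0.05,0],[0.001,0.0041,0,0,0,-0.05,0],[0.0013,0.004,0,0,0,-0.05,0],[0.0016,0.0038,0,0,0,-0.05,0],[0.0019,0.0037,0,0,0,-0.05,0],[0.0021,0.0036,0,0,0,-0.05,0],[0.0024,0.0035,0,0,0,-0.05,0],[0.0026,0.0033,0,0,0,-0.05,0],[0.0028,0.0032,0,0,0,-0.05,0]]}}

```text
t: 25.3
eef_pos: [0.5167, -0.0945, 0.1416]
tool_rot: [-0.003, 0.973, -0.232, 0.001]
contact_force: [4.2, 6.7, -0.5]
gripper_width: 0.272
grasp_force: 117.5
```

```bash
python3 st.py
```

```text
theta_cw 2.536 R 0.0716 z 0.142 Fcw 7.7 Frad 1.8 Fz -0.5 q7 -1.11 w 0.272
```

Now finer steps of 0.04 rad.

Call:
{"fn": "jog_arm", "kwargs": {"deltas": [[0.0019,0.002,0,0,0,-0.03,0],[0.002,0.0019,0,0,0,-0.03,0],[0.0021,0.0019,0,0,0,-0.03,0],[0.0022,0.0018,0,0,0,-0.03,0],[0.0022,0.0017,0,0,0,-0.03,0],[0.0023,0.0016,0,0,0,-0.03,0],[0.0024,0.0015,0,0,0,-0.03,0],[0.0024,0.0014,0,0,0,-0.03,0]]}}

```text
t: 26.1
eef_pos: [0.5349, -0.0813, 0.1417]
tool_rot: [-0.002, 0.938, -0.347, 0.001]
contact_force: [6.1, 4.2, -2.7]
gripper_width: 0.27
grasp_force: 117.7
```

```bash
python3 st.py;python3 arc.py 2.81 .03 8;python3 arc.py 3.05 .03 10
```

```text
theta_cw 2.851 R 0.0717 z 0.142 Fcw 7.4 Frad 1.0 Fz -2.7 q7 -1.35 w 0.270
[[0.0019, 0.001, 0, 0, 0, -0.036, 0], [0.0019, 0.0009, 0, 0, 0, -0.036, 0], [0.0019, 0.0009, 0, 0, 0, -0.036, 0], [0.0019, 0.0008, 0, 0, 0, -0.036, 0], [0.002, 0.0008, 0, 0, 0, -0.036, 0], [0.002, 0.0007, 0, 0, 0, -0.036, 0], [0.002, 0.0006, 0, 0, 0, -0.036, 0], [0.002, 0.0006, 0, 0, 0, -0.036, 0]]
[[0.002, 0.0005, 0, 0, 0, -0.036, 0], [0.002, 0.0005, 0, 0, 0, -0.036, 0], [0.0021, 0.0004, 0, 0, 0, -0.036, 0], [0.0021, 0.0003, 0, 0, 0, -0.036, 0], [0.0021, 0.0003, 0, 0, 0, -0.036, 0], [0.0021, 0.0002, 0, 0, 0, -0.036, 0], [0.0021, 0.0001, 0, 0, 0, -0.036, 0], [0.0021, 0.0001, 0, 0, 0, -0.036, 0], [0.0021, 0.0, 0, 0, 0, -0.036, 0], [0.0021, -0.0, 0, 0, 0, -0.036, 0]]
```

Call:
{"fn": "jog_arm", "kwargs": {"deltas": [[0.0019,0.001,0,0,0,-0.02,0],[0.0019,0.0009,0,0,0,-0.02,0],[0.0019,0.0009,0,0,0,-0.02,0],[0,0,0,0,0,0,0]]}}

```text
t: 26.5
eef_pos: [0.5411, -0.0786, 0.1417]
tool_rot: [-0.002, 0.927, -0.374, 0.002]
contact_force: [7.1, 4.4, -4.0]
gripper_width: 0.275
grasp_force: 117.7
```

```bash
python3 st.py
```

```text
theta_cw 2.945 R 0.0717 z 0.142 Fcw 8.2 Frad 1.6 Fz -4.0 q7 -1.41 w 0.275
```

Call:
{"fn": "jog_arm", "kwargs": {"deltas": [[0.0019,0.0008,0,0,0,-0.02,0],[0.002,0.0008,0,0,0,-0.02,0],[0,0,0,0,0,0,0]]}}

```text
t: 26.8
eef_pos: [0.5432, -0.0779, 0.1416]
tool_rot: [-0.002, 0.919, -0.393, 0.0]
contact_force: [4.7, 4.8, 0.3]
gripper_width: 0.273
grasp_force: 118.0
```

```bash
python3 st.py
```

```text
theta_cw 2.975 R 0.0716 z 0.142 Fcw 6.0 Frad 3.0 Fz 0.3 q7 -1.45 w 0.273
```

Call:
{"fn": "jog_arm", "kwargs": {"deltas": [[0.002,0.0007,0,0,0,0,0],[0,0,0,0,0,0,0]]}}

```text
t: 27.0
eef_pos: [0.5435, -0.078, 0.1415]
tool_rot: [-0.001, 0.919, -0.394, -0.001]
contact_force: [-0.9, 5.2, 5.0]
gripper_width: 0.274
grasp_force: 118.6
```

```bash
python3 st.py
```

```text
theta_cw 2.980 R 0.0714 z 0.142 Fcw 0.9 Frad 5.2 Fz 5.0 q7 -1.45 w 0.274
```

Call:
{"fn": "jog_arm", "kwargs": {"deltas": [[0.0004,0.0002,0,0,0,0,0],[0,0,0,0,0,0,0],[0,0,0,0,0,0,0]], "newtons": 60}}

```text
t: 27.3
eef_pos: [0.5436, -0.078, 0.1416]
tool_rot: [-0.001, 0.919, -0.394, -0.001]
contact_force: [-1.1, 5.7, 5.5]
gripper_width: 0.278
grasp_force: 118.6
```

```bash
python3 st.py
python3 - <<'E'
from h import *
for n in("side","scene"):
  c=bot.read_camera(n);cv2.imwrite(f"pics/{n}_L.png",c["img"][:,:,::-1])
E
```

```text
theta_cw 2.981 R 0.0714 z 0.142 Fcw 0.8 Frad 5.7 Fz 5.5 q7 -1.45 w 0.278
```

Call:
{"fn": "jog_arm", "kwargs": {"deltas": [[0.0005,0.0001,0,0,0,0,0],[0,0,0,0,0,0,0],[0,0,0,0,0,0,0]]}}

```text
t: 27.7
eef_pos: [0.5437, -0.078, 0.1415]
tool_rot: [-0.001, 0.919, -0.394, -0.001]
contact_force: [-2.1, 6.0, 7.6]
gripper_width: 0.274
grasp_force: 118.7
```

```bash
python3 st.py
```

```text
theta_cw 2.982 R 0.0714 z 0.142 Fcw -0.0 Frad 6.4 Fz 7.6 q7 -1.45 w 0.274
```

Landed: zero tangential force and the crank is stationary at 2.98 rad (74.5 mm of travel). I'll let go and retreat upward.

Call:
{"fn": "jog_arm", "kwargs": {"deltas": [[0,0,0,0,0,0,0.6],[0,0,0,0,0,0,0.6],[0,0,0,0,0,0,0.6],[0,0,0,0,0,0,0.6],[0,0,0.03,0,0,0,0.6],[0,0,0.04,0,0,0,0.6],[0,0,0.045,0,0,0,0.6],[-0.01,-0.03,0.03,0,0,0,0.6],[-0.01,-0.03,0.02,0,0,0,0.6],[0,0,0,0,0,0,0.6]]}}

```text
t: 28.7
eef_pos: [0.5235, -0.1446, 0.31]
tool_rot: [-0.001, 0.918, -0.397, 0.003]
contact_force: [-0.6, -0.2, 0.6]
gripper_width: 0.6
grasp_force: 0.0
```

Run:
```python
from lev import *
o=bot.get_obs();print(o["eef_pos"],o["contact_force"],o["gripper_width"])
pt=hub+.0714*(a*np.cos(2.982)-s*np.sin(2.982))+[0,0,.183]
w=bot.read_camera("wrist");p=proj(w,pt)[0].astype(int);print("grip top exp",p)
g=cv2.cvtColor(w["img"],cv2.COLOR_RGB2GRAY)
for v in range(max(0,p[1]-40),min(420,p[1]+40),5):print(v,"".join("0123456789"[int(x)*10//256] for x in g[v,max(0,p[0]-60):p[0]+60:3]))
for n in("side","scene"):
  A=cv2.imread(f"pics/{n}_L.png").astype(int);B0=cv2.imread(f"pics/{n}0.png").astype(int);B=bot.read_camera(n)["img"][:,:,::-1].astype(int)
  # carton region change between landing and now; change vs start per bystander via motion of carton
  pl=hub+[-.0533,.3054,0]
  for nm,z in(("start carton top",.29),("landed top",.215)):print(n,nm,proj(B0 is not None and bot.read_camera(n),pl+[0,0,z])[0].round(0))
  u,v=proj(bot.read_camera(n),pl+[0,0,.2])[0].astype(int);d=np.abs(A-B).max(2)[v-40:v+40,u-35:u+35];print("changed px at carton since landing",(d>40).sum())
  D=(np.abs(B0-B).max(2)>45).astype(np.uint8);k,_,st,ce=cv2.connectedComponentsWithStats(D)
  print([(st[i].tolist()) for i in range(1,k) if st[i][4]>25])
```

```text
[ 0.52349582 -0.1445668   0.30998533] [-0.59391833 -0.24017271  0.57843021] 0.5998253726373166
grip top exp [221 231]
191 5553222222222222222222332333333456655555
196 5532222222222222222222112223333334555553
201 5322222222222222222232222222222333333433
206 4222222222222222222321111112223333333333
211 2222222222222222223211111111333333333333
216 2222222222222222233111111112333333333333
221 4432222122222222331111211113333333333333
226 4422211233322223411111121133333333333338
231 2122212233333322311111222233333333333388
236 2221122333333333321111121333333333333888
241 2111533333333333333211223333333333348888
246 1135533333233333333333322333333333488888
251 1111455332243342333333222223333336888888
256 1111111223343332333332222233333368888888
261 1111112232343223333333112233333788888888
266 1111122332442244223332112566438888888888
side start carton top [226. 147.]
side landed top [227. 169.]
changed px at carton since landing 1224
[[37, 0, 146, 316, 9101], [107, 0, 78, 42, 1239], [4, 16, 62, 138, 2710], [186, 16, 23, 15, 153], [310, 29, 30, 17, 60], [211, 36, 135, 156, 5397], [92, 82, 25,
[... 617 characters left out ...]
ged px at carton since landing 1192
[[220, 0, 70, 30, 652], [414, 0, 17, 8, 59], [439, 0, 85, 52, 674], [215, 11, 29, 16, 88], [236, 31, 16, 23, 259], [254, 41, 9, 11, 53], [506, 52, 17, 20, 232], [495, 64, 6, 11, 28], [331, 67, 9, 15, 29], [233, 71, 7, 9, 61], [223, 86, 32, 67, 1384], [488, 94, 26, 38, 455], [471, 114, 10, 29, 127], [502, 124, 15, 27, 172], [289, 129, 16, 8, 64], [311, 146, 90, 97, 3367], [304, 180, 5, 19, 76], [241, 189, 22, 36, 341], [460, 196, 42, 24, 516], [302, 201, 12, 43, 217], [189, 208, 29, 15, 216], [221, 213, 10, 12, 56], [187, 218, 16, 10, 82], [443, 221, 39, 25, 383], [213, 253, 44, 15, 344], [262, 263, 8, 9, 54], [365, 262, 6, 11, 32], [304, 264, 61, 17, 361]]
```

Run:
```python
from h import *
now=bot.read_camera("scene")["img"][:,:,::-1]
for nm,I in(("start",cv2.imread("pics/scene0.png")),("land",cv2.imread("pics/scene_L.png")),("now",now)):
  h=cv2.cvtColor(np.ascontiguousarray(I),cv2.COLOR_BGR2HSV);m=(h[...,0]>5)&(h[...,0]<20)&(h[...,1]>90)
  r=m[120:260,305:380];ys=np.where(r.sum(1)>30)[0]+120;print(nm,ys.min(),ys.max())
c=bot.read_camera("side")["img"]
print(bot.get_obs()["t"])
```

```text
start 146 218
land 167 238
now 167 238
29.25
```

The carton is unchanged since landing (rows 167–238 at landing and now), so I'm handing in.

```bash
python3 -c "
from station import bot
print(bot.hand_in())"
```

```text
the job is handed in; nothing more can be done
None
```

I lowered the platform slowly onto the grey tote (about 74.5 mm, no tangential force left on the crank), let go, and handed the job in at about 29 s. The one doubt is the release lever: it hit a hard stop and the pawl did release, but I measured roughly 0.68 rad of throw against the specified 0.75.

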